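# Shut and lock the service cover of a bench shaker

### The arm

A 6-joint arm with a two-finger parallel gripper is mounted at the origin on the work surface. World frame = base frame: x ahead of the robot, y to its left, z up, the work surface at z = 0. Lengths are in m, angles in rad, forces in N, time in s.
With the tool pointing down it reaches from about 0.35 to 0.775 m from the base axis. Payload 5.5 kg.
Tool frame: the origin (TCP) lies midway between the tips of the shut fingers; the grasp point (between the pads) lies 19 mm behind it (env.tcp_to_grasp is the distance from the TCP to the grasp point, in m); z points along the fingers, y is the direction in which the jaws open and shut (so a half turn about z gives the same grasp; the last joint's range is limited). The gripper opens to 85 mm and grips with 20 to 120 N. Pads are 22 mm wide; open, the fingers measure 114 mm over their backs; the gripper's body (76 mm by 85 mm) begins 54 mm behind the grasp point. The pads swing forward as they close: fully open they stand 13 mm farther back than shut.
Start: joints at [-0.14, 0.313, 0.046, 1.304, 0, 1.431], TCP at [0.575, -0, 0.231] pointing down, gripper open.
Joint ranges: [-2.76, 2.76], [-0.86, 1.69], [-1.03, 1.26], [-2.2, 2.34], [-1.47, 1.5], [-3.14, 3.14]. Speed limits (rad/s): [2.57, 2.57, 3.14, 3.14, 3.14, 3.14].

### API

Orientations are given as a unit quaternion [w, x, y, z].
In Python, from workcell import get_state, viewer, hand_in, finder, env gives the robot as it stands.
- The arm moves only by the tool arm_command, never from a script. Its argument "motion" is a list of rows, each an object of numbers: "x", "y", "z": the shift along the tool's x, y, z in mm; "rx", "ry", "rz": the turn, a rotation vector about the tool's x, y, z in degrees; "hand": the closure, from -1 (fully open) to 1 (shut). A call has 1 to 10 rows; each row is the pose to reach, as a shift and turn from the pose commanded when the call began, along the tool's axes at that moment; what a row does not reach only later rows make up. A row lasts 1/8 s, in which the tool goes at most 62.5 mm and 10.7 degrees, less where a joint would pass 70% of its speed; a pose out of reach is approached as far as the arm can. A call with a gripper value outside its range is refused whole. The fingers move at their own pace and stop on an object; "force" is the grip in N (left out, the last holds). Time passes only in rows, so rows that repeat a pose let the fingers close. It gives the time, the measured TCP pose, the force and the opening at its end, in the units of the state.
- get_state(): the state, without advancing time (a new reading comes with each control period).
- viewer.read_camera(name): name is "scene" or "side" or "wrist"; returns a dict with "image" (420x560x3 uint8, red, green, blue), "z_map" (420x560 float32, m along the optical axis (not along the pixel's ray), 0 where there is no reading), "intrinsics" (3x3 intrinsics, pixels), "rvec" (rotation vector, rad) and "tvec" (3), from world to camera coordinates, as OpenCV has them. Camera axes: x right, y down, z forward; pixel columns grow to the right and rows downward; lengths in m; the calibration is good to about 2 mm. A picture is of the moment at which its call begins.
- hand_in(): hands the job in, once; it reports no verdict.
Trained networks look in a picture, given as the dict that the camera call returned (one of the last four; its "shot" number tells which), for a name from the list of things; names that differ only in an ending like _2 or _b are one class to them, and where a whole thing is asked for, a point or a joint stands for the part that bears it (a point fixed in the world has none). Each returns a list of dicts, best first, with "score" (0 to 1); they miss things now and then, are a little off and sometimes report something else, mostly with a low value. They report only what shows in the picture. A call takes as long as a camera call.
- finder.find_in(picture, query): "at" ([column, row] in pixels, amid what is visible of it).
- finder.masks_of(picture, query): "region" (420x560 bool, what is visible of it) and "at" ([column, row] in pixels, amid what is visible of it).
The state is a dict: "clock": time; "joint_pos": joint angles; "qvel": joint speeds; "tau": joint torques, N m; "tcp_pos": TCP position; "orientation": TCP orientation; "wrist_force": force on the tool from outside, world axes, zero at the start; "ft_torque": the same for the moment, N m; "finger_gap": finger opening in m.
Only numpy, scipy, OpenCV 4.12 (cv2) and the standard library are available. Lean on these libraries where they do the work, as an engineer would, in place of code of your own. Each camera call takes 0.05 s, during which the arm holds its last target.

### The job

Swing the shaker's hinged service cover fully shut, then lock it with its captive quarter-turn stud: find by feel where the stud drops into the catch, push it in against the springs, turn it ninety degrees clockwise to its stop and let go, so that it stays held in. Do not force the stud, and leave the bottles, glassware and tools around it where they are.

Things in the scene. Friction and masses are not known exactly. Their poses are not given: they have to be found in the camera images.
- shaker: Off-white bench shaker, 300 x 240 mm, fixed to the bench; origin at the centre of its underside, x towards its far half (platform with three clamped flasks, tops 164 mm above the bench), y to its left, z up. The near half is an open service bay with walls 94 mm high; its cover, when shut, has its top face 100 mm above the bench.
- cover (a joint): Angle of the bay's flat aluminium cover (130 x 184 x 5 mm) about its hinge, rad: 0 = fully shut and level, positive = free edge (the one nearest the robot) raised, at most 1.2. The hinge is stiff: the cover stays at any angle and takes some 3 to 5 N near its free edge to close.
- cover_hinge (a point): Middle of the cover's hinge line, level with its top face (shaker x = 0, y = 0, z = 100 mm); the hinge line runs along this point's y. Shut, the cover reaches 130 mm from it along -x and 92 mm to either side.
- cover_top (a point): Bare spot on the cover's upper face, good for pushing it shut: 115 mm from the hinge line, 50 mm to the side (+y) of the stud; its x axis lies in the cover and points to the hinge, its z axis is the cover's outward normal.
- stud_head (a point): Middle of the black wing grip of the captive stud, 105 mm from the hinge line at the cover's mid-width. The wing is 36 mm long (point x), 8 mm thick (y), 22 mm tall (z, out of the cover), over a disc 20 mm wide, 3 mm thick, and a round shank. Unpushed, the point is 36 mm and the wing's underside 25 mm above the cover; both go down as the stud is pushed.
- stud_in (a joint): How far the stud is pushed in, m: 0 = out, at most 0.020. Its spring takes 4 N at 0, 0.4 N more per mm, and throws it out unless locked. Cover shut: the cross pin meets the catch's top at 0.0025; in line with the slot it goes on, is free to turn from 0.0125, meets the catch's floor at 0.0145. Turned a quarter and let go, it springs back into a notch at 0.010: locked.
- stud_turn (a joint): Angle of the stud in the cover, rad, growing clockwise seen from above; 0 = wing along the shaker's x. Light friction keeps it where it is left. The stud's cross pin (30 x 5 x 5 mm, under the cover) lies along the wing.
- catch: Steel bracket in the bay that carries the catch; origin on the bench straight below the shut stud, axes as the shaker's. The catch is spoilt by a load above 35 N from the pin, pushing or turning.
- catch_top (a point): Centre of the catch's top, a 34 mm steel cup with a slot 6.6 mm wide, set anywhere from stud_turn 0.15 to 0.95 (not measured); takes the pin within 0.05 rad. The cup is sprung: sinks up to 4 mm, 2 N at first, 2 N more per mm; pressed beside the slot, the load drops when the pin turns over it. Once in, it turns only clockwise, to a stop 90 degrees (up to 0.1 rad more) past the slot.
- vial_a: Small clear glass vial, 26 mm across, 65 mm tall, white cap, standing to the left of the shaker; origin at its underside. Leave alone.
- vial_b: A second vial like vial_a, farther back. Leave alone.
- beaker: Open glass beaker, 72 mm across, 90 mm tall, to the right of the shaker; origin at its underside. Leave alone.
- amber_bottle: Loose brown glass bottle, 80 mm across, 170 mm tall with cap, to the right of the shaker's far half; origin at its underside. Leave alone.
- screwdriver: Screwdriver lying left of the shaker's far half. Leave alone.
- small_jar: White plastic jar, 48 mm across, 60 mm tall, to the right of the shaker; origin at its underside. Leave alone.
- spatula: Metal lab spoon lying to the right of the shaker. Leave alone.

How it is judged:
By the outcome, as a careful person would: the job done as asked, in the order asked, and still so for the second after the job is handed in, with the robot touching nothing.
It also fails if it takes over 72 s, if anything falls off the work surface, if the arm or the gripper's body presses on something with over 40 N, if the wrist force passes 120 N, or if a joint passes its speed limit or range.

## Working session

There is one attempt and no reset: what is moved stays moved. The work goes in short steps, Python scripts to look and compute and a tool call to move; the robot and the scene stay as the last step left them, time stands still between calls to the robot, and variables do not carry over. Pictures are saved under pics/ and viewed, and the job is handed in when it is done.

Besides the shell and the picture viewer there is one more tool, called after "Request:" in YAML: its name, and indented under it one key for each argument. arm_command: Moves the arm, as the interface text tells. Its arguments: {"type":"object","properties":{"motion":{"type":"array","items":{"type":"object","properties":{"x":{"type":"number"},"y":{"type":"number"},"z":{"type":"number"},"rx":{"type":"number"},"ry":{"type":"number"},"rz":{"type":"number"},"hand":{"type":"number"}}}},"force":{"type":"number"}},"required":["motion"]}

```bash
mkdir -p pics; ls; cat > h.py <<'E'
import numpy as np, cv2
from workcell import get_state, viewer, hand_in, finder, env
from scipy.spatial.transform import Rotation as R
def cam(n,name=None):
    p=viewer.read_camera(n)
    if name: cv2.imwrite('pics/%s.png'%name,p['image'][:,:,::-1])
    return p
def w(p,uv,z=None):
    K=np.array(p['intrinsics']);Rm=cv2.Rodrigues(np.array(p['rvec'],float))[0];t=np.array(p['tvec']).ravel()
    uv=np.atleast_2d(uv).astype(float)
    if z is None: z=p['z_map'][uv[:,1].round().astype(int),uv[:,0].round().astype(int)]
    c=np.c_[(uv[:,0]-K[0,2])/K[0,0]*z,(uv[:,1]-K[1,2])/K[1,1]*z,z*np.ones(len(uv))]
    return (c-t)@Rm
def proj(p,X):
    return cv2.projectPoints(np.atleast_2d(np.array(X,float)),np.array(p['rvec'],float),np.array(p['tvec'],float),np.array(p['intrinsics'],float),None)[0][:,0]
E
python3 - <<'E'
from h import *
s=get_state();print({k:np.round(v,3) for k,v in s.items()},env.tcp_to_grasp)
for n in ['scene','side','wrist']:
    p=cam(n,n+'0')
    for q in ['stud_head','cover_top','cover','shaker']:
        for f in finder.find_in(p,q)[:2]: print(n,q,f['score'],np.round(f['at']),w(p,f['at']).round(3))
E
```

```text
pics
{'clock': np.float64(0.0), 'joint_pos': array([-0.14 ,  0.314,  0.045,  1.304,  0.   ,  1.431]), 'qvel': array([-0.002, -0.002, -0.002, -0.001,  0.002, -0.   ]), 'tau': array([-3.0000e-03, -4.8063e+01,  2.9853e+01,  2.0000e-02, -0.0000e+00,
       -0.0000e+00]), 'tcp_pos': array([0.574, 0.   , 0.23 ]), 'orientation': array([-0.001,  0.707,  0.707, -0.001]), 'wrist_force': array([-0.485, -1.04 , -0.021]), 'ft_torque': array([ 0.037, -0.018,  0.015]), 'finger_gap': np.float64(0.086)} 0.0187
scene stud_head 0.64 [281. 138.] [[1.105 0.543 0.879]]
scene cover_top 0.44 [163. 196.] [[ 0.785 -0.168  0.106]]
scene cover 0.74 [347. 231.] [[0.539 0.131 0.045]]
scene cover 0.65 [286. 161.] [[ 0.556 -0.036  0.145]]
scene shaker 0.7 [272. 205.] [[0.635 0.003 0.098]]
side stud_head 0.7 [273. 190.] [[ 0.54  -0.055  0.208]]
side stud_head 0.38 [272. 193.] [[ 0.537 -0.057  0.204]]
side cover_top 0.86 [274. 212.] [[ 0.531 -0.07   0.169]]
side cover_top 0.37 [275. 190.] [[ 0.542 -0.059  0.209]]
side cover 0.82 [277. 214.] [[ 0.54  -0.068  0.16 ]]
side shaker 0.8 [284. 244.] [[ 0.604 -0.021  0.031]]
side shaker 0.28 [401. 241.] [[ 0.741 -0.231  0.091]]
wrist stud_head 0.72 [236. 304.] [[ 0.552 -0.045  0.2  ]]
wrist stud_head 0.57 [139.  67.] [[0.452 0.117 0.066]]
wrist cover_top 0.94 [238. 250.] [[ 0.548 -0.029  0.149]]
wrist cover_top 0.67 [140.  66.] [[0.454 0.118 0.066]]
wrist cover 0.74 [236. 248.] [[ 0.547 -0.028  0.149]]
wrist shaker 0.61 [306. 200.] [[ 0.608 -0.004  0.086]]
```

View pics/scene0.png

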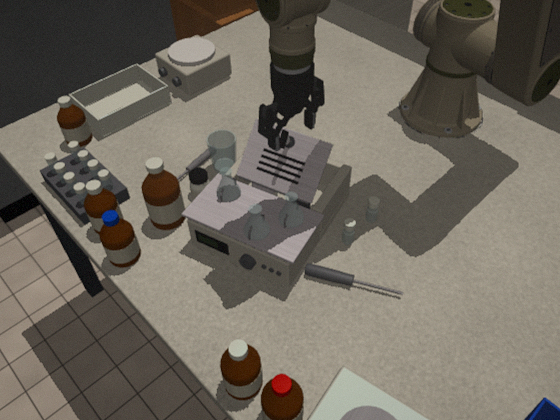

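View pics/side0.png

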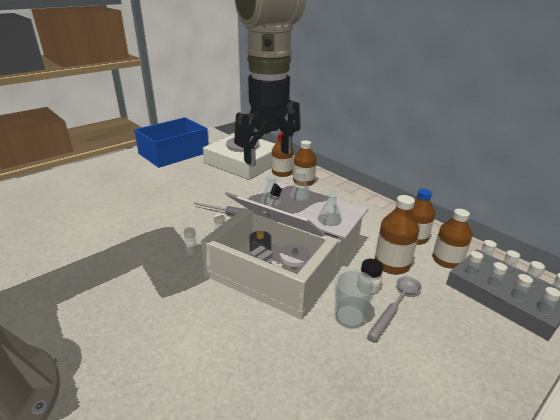

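View pics/wrist0.png

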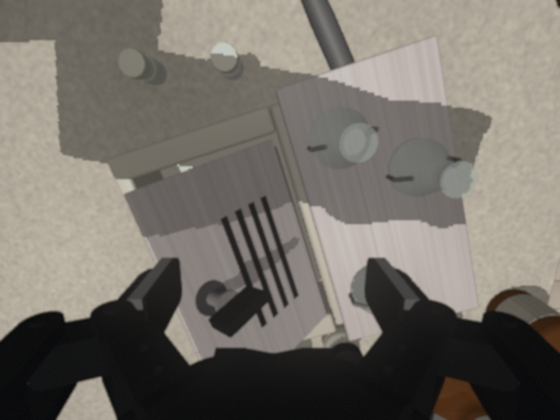

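The views agree: the cover is raised about 40°, the stud wing is at wrist pixel (240,310), and the hinge line runs from about (272,105) to (340,350). I'll work out the shaker frame next.

```bash
python3 - <<'E'
from h import *
p=cam('wrist')
def plane(X):
    c=X.mean(0);u,s,v=np.linalg.svd(X-c);n=v[2]*np.sign(v[2][2]);return c,n,s[2]/len(X)**.5
uv=np.array([[u,v] for u in range(150,270,6) for v in range(165,270,6)])
X=w(p,uv);
c,n,e=plane(X)
for _ in range(3):
    k=abs((X-c)@n)<.002;c,n,e=plane(X[k])
print('cover',k.mean(),c,n,e,'angle',np.arccos(n[2]))
yaw=np.arctan2(n[1],n[0]);print('n yaw',yaw, np.degrees(yaw))
# platform corners and edges
for uv in [(285,95),(430,45),(468,300),(350,335),(310,200),(420,240),(385,255)]: print(uv,w(p,uv).round(4))
# bay wall tops
for uv in [(115,165),(200,135),(265,115),(240,122)]: print(uv,w(p,uv).round(4))
# cover-plane corners via plane intersection: pixels
K=np.array(p['intrinsics']);Rm=cv2.Rodrigues(np.array(p['rvec'],float))[0];t=np.array(p['tvec']).ravel();o=-Rm.T@t
for uv in [(273,140),(126,194),(323,318)]:
    d=Rm.T@np.linalg.inv(K)@np.array([*uv,1.]); print('plane',uv,(o+d*((c-o)@n)/(d@n)).round(4))
# stud wing top
m=[f for f in finder.masks_of(p,'stud_head')][0];print(m['score'],m['at'],m['region'].sum())
r=m['region'];vv,uu=np.nonzero(r);S=w(p,np.c_[uu,vv]);h=(S-c)@n
print(np.percentile(h,[5,25,50,75,95]))
cv2.imwrite('pics/m.png',r*255)
np.savez('cov.npz',c=c,n=n)
E
```

```text
cover 0.06111111111111111 [0.51704219 0.00255766 0.14181764] [-0.31400761 -0.93874911  0.14194832] 0.001012174704445428 angle 1.4283669373055974
n yaw -1.8935927141659523 -108.49487063843152
(285, 95) [[0.5856 0.0899 0.1011]]
(430, 45) [[0.7015 0.1278 0.1012]]
(468, 300) [[ 0.7714 -0.1034  0.1014]]
(350, 335) [[ 0.6557 -0.1443  0.1017]]
(310, 200) [[ 6.094e-01 -1.000e-04  1.021e-01]]
(420, 240) [[ 0.7152 -0.0394  0.1008]]
(385, 255) [[ 0.6837 -0.0551  0.1003]]
(115, 165) [[0.4321 0.0304 0.0936]]
(200, 135) [[0.511  0.0571 0.0938]]
(265, 115) [[0.5687 0.074  0.0952]]
(240, 122) [[0.5467 0.0682 0.0935]]
plane (273, 140) [0.5737 0.093  0.8654]
plane (126, 194) [0.4753 0.0207 0.1692]
plane (323, 318) [ 0.5941 -0.0032  0.2741]
0.73 [234.5, 306.1] 1800
[0.03223557 0.03814791 0.04324409 0.04801323 0.05351609][ WARN:0@1.029] global loadsave.cpp:1063 imwrite_ Unsupported depth image for selected encoder is fallbacked to CV_8U.
```

```bash
python3 - <<'E'
from h import *
from scipy.optimize import least_squares
for cn in ['wrist','scene']:
    p=cam(cn)
    vv,uu=np.mgrid[0:420,0:560];X=w(p,np.c_[uu.ravel(),vv.ravel()]).reshape(420,560,3)
    Z=X[...,2]; 
    reg=(Z>.097)&(Z<.105)&(X[...,0]>.5)&(X[...,0]<.85)&(abs(X[...,1])<.2)
    n,l,st,ce=cv2.connectedComponentsWithStats(reg.astype(np.uint8)); i=1+np.argmax(st[1:,4]); P=X[l==i][:,:2].astype(np.float32)
    print(cn,len(P),Z[l==i].mean(),cv2.minAreaRect(P), cv2.boxPoints(cv2.minAreaRect(P)).round(4).tolist())
    np.save('p_%s.npy'%cn,X)
X=np.load('p_wrist.npy');Z=X[...,2]
# cover: RANSAC in region
P=X[150:340,130:330].reshape(-1,3);P=P[(P[:,2]>.105)&(P[:,2]<.2)]
rng=np.random.default_rng(0);best=0
for _ in range(500):
    a=P[rng.choice(len(P),3,0)];n=np.cross(a[1]-a[0],a[2]-a[0]);n/=np.linalg.norm(n)+1e-12
    k=abs((P-a[0])@n)<.0015
    if k.sum()>best: best=k.sum();bk=k
Q=P[bk];c=Q.mean(0);v=np.linalg.svd(Q-c,full_matrices=False)[2];n=v[2]*np.sign(v[2,2])
print('cover',best,len(P),c,n,'tilt',np.arccos(n[2]),'yaw',np.arctan2(-n[1],-n[0]))
np.savez('cov.npz',c=c,n=n)
E
```

```text
wrist 29973 0.10102316870186298 ((0.6802667379379272, -0.007840007543563843), (0.13602305948734283, 0.25961506366729736), 17.58949851989746) [[0.576200008392334, 0.09529999643564224], [0.654699981212616, -0.15209999680519104], [0.7843000292778015, -0.11100000143051147], [0.7059000134468079, 0.13650000095367432]]
scene 4767 0.09972050883993963 ((0.679806649684906, -0.006723731756210327), (0.13868063688278198, 0.2610984742641449), 17.8111572265625) [[0.5738999843597412, 0.09640000015497208], [0.6536999940872192, -0.15219999849796295], [0.7857999801635742, -0.10980000346899033], [0.7059000134468079, 0.1387999951839447]]
cover 22286 24024 [ 0.54650831 -0.02475496  0.14907162] [0.65672894 0.20861292 0.72469838] tilt 0.760199753664716 yaw -2.8340187701675705
```

Request:
arm_command:
  motion:
    - {"hand": 1, "y": -30, "rz": -9}
    - {"hand": 1, "y": -53, "rz": -17.6}
    - {"hand": 1, "y": -53, "rz": -17.6}
    - {"hand": 1, "y": -53, "rz": -17.6}
    - {"hand": 1, "y": -53, "rz": -17.6}
    - {"hand": 1, "y": -53, "rz": -17.6, "z": 15}
    - {"hand": 1, "y": -53, "rz": -17.6, "z": 35}

```text
invalid input at $.motion[0]: expected keys x, y, z, rx, ry, rz, hand
```

```bash
python3 - <<'E'
from h import *
s=get_state();print({k:np.round(v,3) for k,v in s.items()})
cam('side','side1');cam('wrist','wrist1')
E
```

```text
{'clock': np.float64(0.95), 'joint_pos': array([-0.14 ,  0.313,  0.046,  1.304, -0.   ,  1.431]), 'qvel': array([ 0.001, -0.002, -0.001, -0.001, -0.001, -0.001]), 'tau': array([  0.   , -48.046,  29.882,   0.   ,  -0.   ,  -0.   ]), 'tcp_pos': array([ 0.575, -0.   ,  0.231]), 'orientation': array([0.   , 0.707, 0.707, 0.   ]), 'wrist_force': array([ 0.752, -0.134,  0.206]), 'ft_torque': array([ 0.005, -0.032, -0.016]), 'finger_gap': np.float64(0.086)}
```

View pics/side1.png

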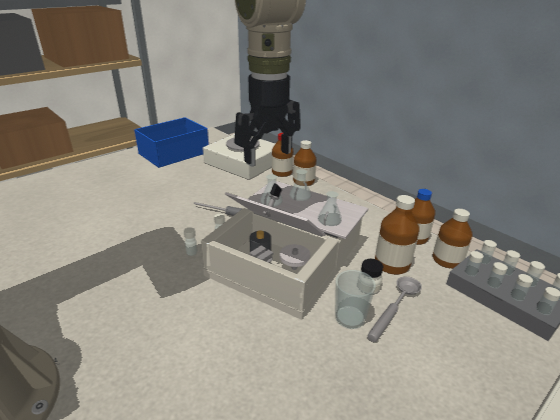

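View pics/wrist1.png

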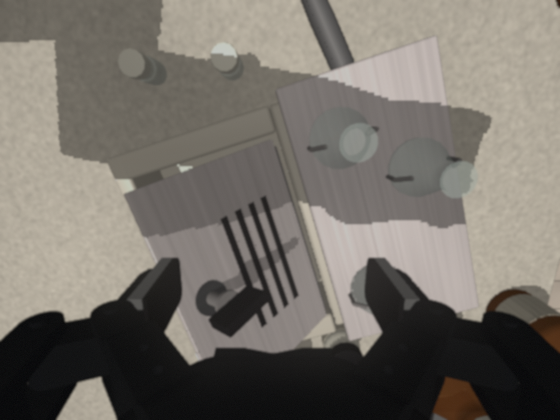

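Every key has to be given in each row, so I'm resending.

Request:
arm_command:
  motion:
    - {"x": 0, "y": -30, "z": 0, "rx": 0, "ry": 0, "rz": -9, "hand": 1}
    - {"x": 0, "y": -53, "z": 0, "rx": 0, "ry": 0, "rz": -17.6, "hand": 1}
    - {"x": 0, "y": -53, "z": 0, "rx": 0, "ry": 0, "rz": -17.6, "hand": 1}
    - {"x": 0, "y": -53, "z": 0, "rx": 0, "ry": 0, "rz": -17.6, "hand": 1}
    - {"x": 0, "y": -53, "z": 0, "rx": 0, "ry": 0, "rz": -17.6, "hand": 1}
    - {"x": 0, "y": -53, "z": 15, "rx": 0, "ry": 0, "rz": -17.6, "hand": 1}
    - {"x": 0, "y": -53, "z": 35, "rx": 0, "ry": 0, "rz": -17.6, "hand": 1}

```text
clock: 1.92
tcp_pos: [0.5225, -0.0001, 0.1952]
orientation: [0.0, 0.591, 0.807, 0.0]
wrist_force: [-0.3, -0.4, 0.0]
finger_gap: 0.0
```

```bash
python3 - <<'E'
from h import *
s=get_state();print({k:np.round(v,3) for k,v in s.items()})
cam('side','side2');cam('wrist','wrist2')
E
```

```text
{'clock': np.float64(1.925), 'joint_pos': array([-0.154,  0.225, -0.161,  1.184, -0.   ,  1.11 ]), 'qvel': array([-0.001,  0.076, -0.328, -0.386,  0.   , -0.   ]), 'tau': array([ 5.6000e-02, -4.3570e+01,  3.0517e+01,  7.5300e-01,  0.0000e+00,
        1.0000e-03]), 'tcp_pos': array([ 0.523, -0.   ,  0.195]), 'orientation': array([0.   , 0.591, 0.807, 0.   ]), 'wrist_force': array([-0.277, -0.367,  0.036]), 'ft_torque': array([0.012, 0.001, 0.031]), 'finger_gap': np.float64(0.0)}
```

View pics/side2.png

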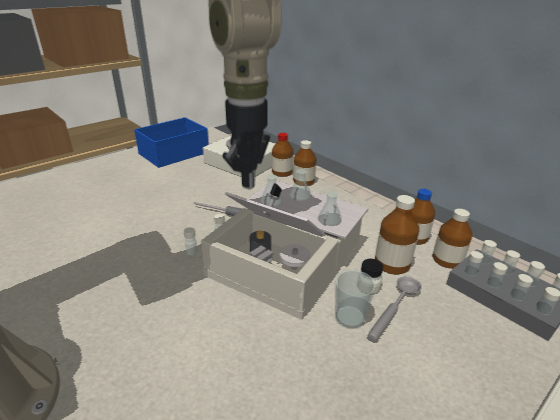

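View pics/wrist2.png

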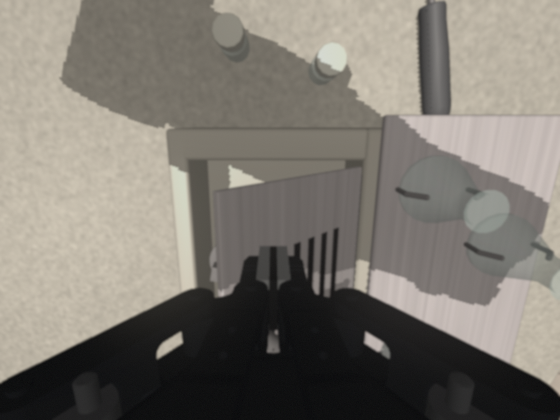

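The gripper is shut and lined up with the shaker, with the fingertip just above the cover near its free edge. Next I sweep down along the arc.

Request:
arm_command:
  motion:
    - {"x": 0, "y": -1, "z": 10, "rx": 0, "ry": 0, "rz": 0, "hand": 1}
    - {"x": 0, "y": -3, "z": 17, "rx": 0, "ry": 0, "rz": 0, "hand": 1}
    - {"x": 0, "y": -8, "z": 24, "rx": 0, "ry": 0, "rz": 0, "hand": 1}
    - {"x": 0, "y": -13, "z": 31, "rx": 0, "ry": 0, "rz": 0, "hand": 1}
    - {"x": 0, "y": -17, "z": 38, "rx": 0, "ry": 0, "rz": 0, "hand": 1}
    - {"x": 0, "y": -21, "z": 45, "rx": 0, "ry": 0, "rz": 0, "hand": 1}
    - {"x": 0, "y": -25, "z": 53, "rx": 0, "ry": 0, "rz": 0, "hand": 1}
    - {"x": 0, "y": -28, "z": 61, "rx": 0, "ry": 0, "rz": 0, "hand": 1}

```text
clock: 3.02
tcp_pos: [0.495, -0.0086, 0.1347]
orientation: [-0.0, 0.591, 0.807, -0.0]
wrist_force: [-0.1, -0.5, 1.0]
finger_gap: 0.0002
```

```bash
python3 - <<'E'
from h import *
cam('side','side3')
E
```

```text
(no output)
```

View pics/side3.png

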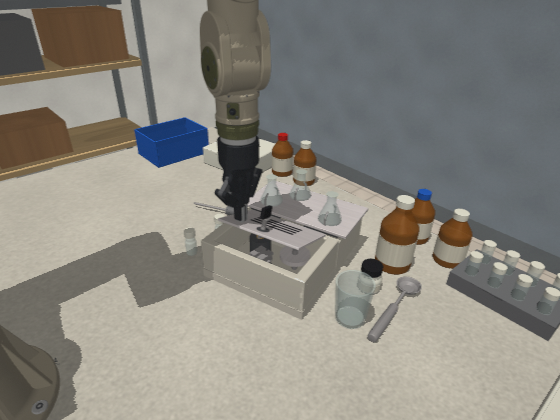

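The cover is following the fingertip, now at roughly 0.3 rad. I'll carry on down.

Request:
arm_command:
  motion:
    - {"x": 0, "y": -2, "z": 8, "rx": 0, "ry": 0, "rz": 0, "hand": 1}
    - {"x": 0, "y": -4, "z": 16, "rx": 0, "ry": 0, "rz": 0, "hand": 1}
    - {"x": 0, "y": -5, "z": 23, "rx": 0, "ry": 0, "rz": 0, "hand": 1}
    - {"x": 0, "y": -5, "z": 29, "rx": 0, "ry": 0, "rz": 0, "hand": 1}
    - {"x": 0, "y": -5, "z": 32, "rx": 0, "ry": 0, "rz": 0, "hand": 1}

```text
clock: 3.7
tcp_pos: [0.4902, -0.01, 0.1027]
orientation: [-0.0, 0.591, 0.807, -0.0]
wrist_force: [-1.3, -0.7, 0.9]
finger_gap: 0.0
```

Request:
arm_command:
  motion:
    - {"x": 0, "y": 0, "z": 1, "rx": 0, "ry": 0, "rz": 0, "hand": 1}
    - {"x": 0, "y": 0, "z": 2, "rx": 0, "ry": 0, "rz": 0, "hand": 1}
    - {"x": 0, "y": 0, "z": 3, "rx": 0, "ry": 0, "rz": 0, "hand": 1}
    - {"x": 0, "y": 0, "z": 3, "rx": 0, "ry": 0, "rz": 0, "hand": 1}

```text
clock: 4.2
tcp_pos: [0.4908, -0.01, 0.1003]
orientation: [0.0, 0.591, 0.807, 0.0]
wrist_force: [0.5, 0.2, -0.3]
finger_gap: 0.0001
```

```bash
python3 - <<'E'
from h import *
s=get_state();print(s['wrist_force'],s['tcp_pos'])
cam('side','side4')
E
```

```text
[ 0.54406409  0.1872813  -0.27753088] [ 0.49078064 -0.00996389  0.10034336]
```

View pics/side4.png

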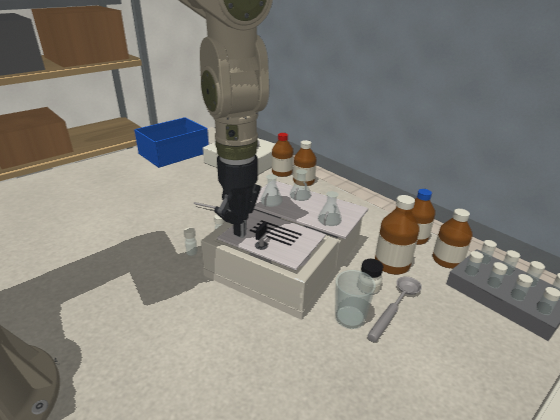

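Request:
arm_command:
  motion:
    - {"x": 0, "y": 0, "z": 1, "rx": 0, "ry": 0, "rz": 0, "hand": 1}
    - {"x": 0, "y": 0, "z": 2, "rx": 0, "ry": 0, "rz": 0, "hand": 1}
    - {"x": 0, "y": 0, "z": 2, "rx": 0, "ry": 0, "rz": 0, "hand": 1}

```text
clock: 4.62
tcp_pos: [0.4909, -0.01, 0.0999]
orientation: [0.001, 0.591, 0.807, 0.0]
wrist_force: [-3.7, -0.2, 12.2]
finger_gap: 0.0
```

The cover now meets its stop: 12 N with the tip at z = 0.0999. I'll lift off and look at the stud.

Request:
arm_command:
  motion:
    - {"x": 0, "y": 0, "z": -20, "rx": 0, "ry": 0, "rz": 0, "hand": 1}
    - {"x": 0, "y": 0, "z": -70, "rx": 0, "ry": 0, "rz": 0, "hand": 1}
    - {"x": 15, "y": 0, "z": -120, "rx": 0, "ry": 0, "rz": 0, "hand": 1}
    - {"x": 15, "y": 0, "z": -120, "rx": 0, "ry": 0, "rz": 0, "hand": 1}

```text
clock: 5.12
tcp_pos: [0.4885, 0.0045, 0.2225]
orientation: [0.004, 0.59, 0.807, 0.002]
wrist_force: [0.1, 0.7, -0.9]
finger_gap: -0.0002
```

```bash
python3 - <<'E'
from h import *
s=get_state();print(s['wrist_force'],s['tcp_pos'],s['clock'])
p=cam('wrist','wrist5')
for q in ['stud_head']:
  for f in finder.find_in(p,q)[:3]: print(q,f['score'],f['at'],w(p,f['at']))
vv,uu=np.mgrid[0:420,0:560];X=w(p,np.c_[uu.ravel(),vv.ravel()]).reshape(420,560,3)
np.save('X5.npy',X)
P=X.reshape(-1,3);near=(abs(P[:,0]-.503)<.035)&(abs(P[:,1]+.064)<.035)
h,b=np.histogram(P[near,2],np.arange(.09,.16,.004));print(list(zip(b.round(3),h)))
side=cam('side','side5')
E
```

```text
[ 0.13051757  0.68819652 -0.94877621] [0.48851694 0.00451756 0.22252581] 5.125
[(np.float64(0.09), np.int64(94)), (np.float64(0.094), np.int64(223)), (np.float64(0.098), np.int64(1080)), (np.float64(0.102), np.int64(43)), (np.float64(0.106), np.int64(0)), (np.float64(0.11), np.int64(0)), (np.float64(0.114), np.int64(0)), (np.float64(0.118), np.int64(0)), (np.float64(0.122), np.int64(0)), (np.float64(0.126), np.int64(0)), (np.float64(0.13), np.int64(0)), (np.float64(0.134), np.int64(0)), (np.float64(0.138), np.int64(0)), (np.float64(0.142), np.int64(0)), (np.float64(0.146), np.int64(0)), (np.float64(0.15), np.int64(0)), (np.float64(0.154), np.int64(0))]
```

View pics/wrist5.png

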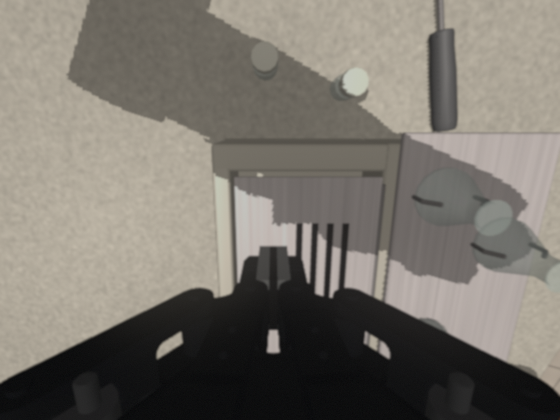

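View pics/side5.png

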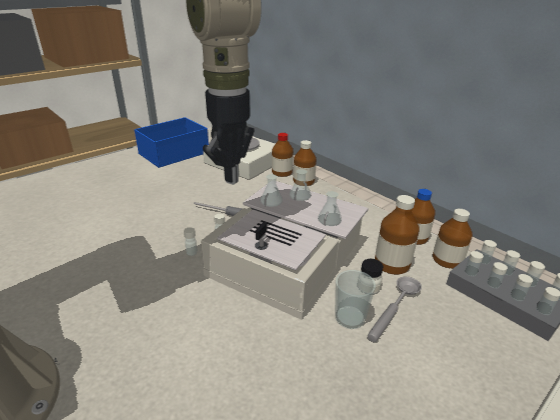

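The stud is hidden behind the gripper in that view. I'll turn the tool to the gripping direction, stand off on the hinge side and open the fingers.

Request:
arm_command:
  motion:
    - {"x": 0, "y": 8, "z": -5, "rx": 0, "ry": 0, "rz": -10, "hand": 0}
    - {"x": -10, "y": 16, "z": -10, "rx": 0, "ry": 0, "rz": -20, "hand": -1}
    - {"x": -20, "y": 24, "z": -15, "rx": 0, "ry": 0, "rz": -30, "hand": -1}
    - {"x": -30, "y": 32, "z": -20, "rx": 0, "ry": 0, "rz": -40, "hand": -1}
    - {"x": -40, "y": 40, "z": -20, "rx": 0, "ry": 0, "rz": -50, "hand": -1}
    - {"x": -50, "y": 50, "z": -20, "rx": 0, "ry": 0, "rz": -60, "hand": -1}
    - {"x": -60, "y": 58, "z": -20, "rx": 0, "ry": 0, "rz": -70, "hand": -1}
    - {"x": -70, "y": 58, "z": -20, "rx": 0, "ry": 0, "rz": -80, "hand": -1}
    - {"x": -70, "y": 58, "z": -20, "rx": 0, "ry": 0, "rz": -90, "hand": -1}
    - {"x": -70, "y": 58, "z": -20, "rx": 0, "ry": 0, "rz": -90, "hand": -1}

```text
clock: 6.52
tcp_pos: [0.5617, -0.0451, 0.2363]
orientation: [-0.002, -0.152, 0.988, 0.001]
wrist_force: [-0.4, -0.5, -0.0]
finger_gap: 0.0855
```

```bash
python3 - <<'E'
from h import *
s=get_state();print({k:np.round(v,3) for k,v in s.items()})
p=cam('wrist','wrist6')
for q in ['stud_head']:
  for f in finder.masks_of(p,q)[:2]:
    print(q,f['score'],f['at'],w(p,f['at']),f['region'].sum())
vv,uu=np.mgrid[0:420,0:560];X=w(p,np.c_[uu.ravel(),vv.ravel()]).reshape(420,560,3)
np.save('X6.npy',X)
yaw=.308;e=np.array([np.cos(yaw),np.sin(yaw)]);f=np.array([-e[1],e[0]])
P=X.reshape(-1,3);d=(P[:,:2]-[.503,-.064]);near=np.hypot(*d.T)<.035
h,b=np.histogram(P[near,2],np.arange(.09,.16,.004));print(list(zip(b.round(3),h)))
T=P[near&(P[:,2]>.135)]
if len(T)>20:
    r=cv2.minAreaRect(T[:,:2].astype(np.float32));print(r,T[:,2].max(),np.median(T[:,2]))
    c=T[:,:2].mean(0);v=np.linalg.svd(T[:,:2]-c,full_matrices=False)[2][0];print(c,'wing yaw',np.arctan2(v[1],v[0]))
# cover flat?
C=P[(abs(P[:,2]-.1)<.006)&(np.abs((P[:,:2]-[.603,-.032])@f)<.085)&(((P[:,:2]-[.603,-.032])@e)<-.01)&(((P[:,:2]-[.603,-.032])@e)>-.125)]
A=np.c_[(C[:,:2]-[.603,-.032])@e,np.ones(len(C))];print('cover slope/z',np.linalg.lstsq(A,C[:,2],rcond=None)[0],len(C))
E
```

```text
{'clock': np.float64(6.525), 'joint_pos': array([-0.223,  0.292,  0.03 ,  1.311, -0.   , -0.527]), 'qvel': array([ 0.004, -0.009,  0.006,  0.002, -0.   ,  0.061]), 'tau': array([-1.0500e-01, -4.6924e+01,  3.0012e+01,  5.0000e-03, -5.0000e-03,
       -6.0500e-01]), 'tcp_pos': array([ 0.562, -0.045,  0.236]), 'orientation': array([-0.002, -0.152,  0.988,  0.001]), 'wrist_force': array([-0.412, -0.544, -0.024]), 'ft_torque': array([-0.081, -0.003,  0.046]), 'finger_gap': np.float64(0.085)}
stud_head 0.64 [271.0, 126.5] [[ 0.49982697 -0.06642302  0.14761319]] 774
[(np.float64(0.09), np.int64(70)), (np.float64(0.094), np.int64(97)), (np.float64(0.098), np.int64(3597)), (np.float64(0.102), np.int64(385)), (np.float64(0.106), np.int64(0)), (np.float64(0.11), np.int64(0)), (np.float64(0.114), np.int64(0)), (np.float64(0.118), np.int64(0)), (np.float64(0.122), np.int64(124)), (np.float64(0.126), np.int64(107)), (np.float64(0.13), np.int64(0)), (np.float64(0.134), np.int64(0)), (np.float64(0.138), np.int64(0)), (np.float64(0.142), np.int64(9)), (np.float64(0.146), np.int64(536)), (np.float64(0.15), np.int64(0)), (np.float64(0.154), np.int64(0))]
((0.5019057393074036, -0.06529995799064636), (0.03556714951992035, 0.007987295277416706), 22.819746017456055) 0.38012465410377605 0.38012465410377605
[ 0.49869098 -0.06599804] wing yaw 0.3727696681211211
cover slope/z [0.00281307 0.10124519] 22783
```

View pics/wrist6.png

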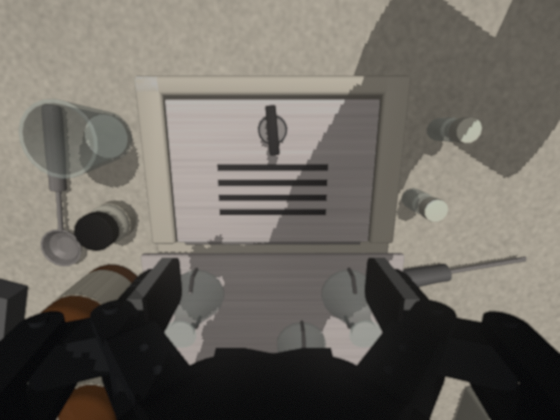

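The cover is level and shut (slope 0.003). The wing is at wrist pixels (268,107)–(275,153), and its top measures 35.6 x 8.0 mm at z ≈ 0.148. Its centre is (0.502, -0.065), and stud_turn is about -0.09. The disc sits right under the wing, so the tips have to stay above z ≈ 0.126.

Request:
arm_command:
  motion:
    - {"x": 30, "y": 0, "z": 0, "rx": 0, "ry": 0, "rz": -5.2, "hand": -1}
    - {"x": 63, "y": -1, "z": 20, "rx": 0, "ry": 0, "rz": -5.2, "hand": -1}
    - {"x": 63, "y": -1, "z": 60, "rx": 0, "ry": 0, "rz": -5.2, "hand": -1}
    - {"x": 63, "y": -1, "z": 70, "rx": 0, "ry": 0, "rz": -5.2, "hand": -1}
    - {"x": 63, "y": -1, "z": 70, "rx": 0, "ry": 0, "rz": -5.2, "hand": -1}

```text
clock: 7.25
tcp_pos: [0.5025, -0.0647, 0.168]
orientation: [-0.001, -0.197, 0.98, 0.0]
wrist_force: [-0.1, -0.4, 0.3]
finger_gap: 0.0856
```

```bash
python3 - <<'E'
from h import *
s=get_state();print({k:np.round(v,4) for k,v in s.items()})
m=R.from_quat(np.roll(s['orientation'],-1)).as_matrix();print(m.round(3))
print('shift tool',(m.T@(np.array([.502,-.065,.1275])-s['tcp_pos'])*1000).round(1))
p=cam('wrist','wrist7');cam('side','side7')
print(proj(p,[[.502,-.065,.147]]))
E
```

```text
{'clock': np.float64(7.25), 'joint_pos': array([-0.2866,  0.212 , -0.2465,  1.1137,  0.    , -0.6838]), 'qvel': array([ 0.0033, -0.0124,  0.0434,  0.0114, -0.0007, -0.0063]), 'tau': array([-9.42000e-02, -4.01574e+01,  2.75042e+01, -1.30300e-01,
       -4.70000e-03,  1.22000e-02]), 'tcp_pos': array([ 0.5025, -0.0647,  0.168 ]), 'orientation': array([-6.000e-04, -1.973e-01,  9.803e-01,  3.000e-04]), 'wrist_force': array([-0.1215, -0.392 ,  0.3222]), 'ft_torque': array([ 0.0339,  0.0293, -0.0172]), 'finger_gap': np.float64(0.0856)}
[[-0.922 -0.387 -0.001]
 [-0.387  0.922  0.   ]
 [ 0.001  0.001 -1.   ]]
shift tool [ 0.6 -0.1 40.5]
[[273.60524138 244.99975957]]
```

View pics/wrist7.png

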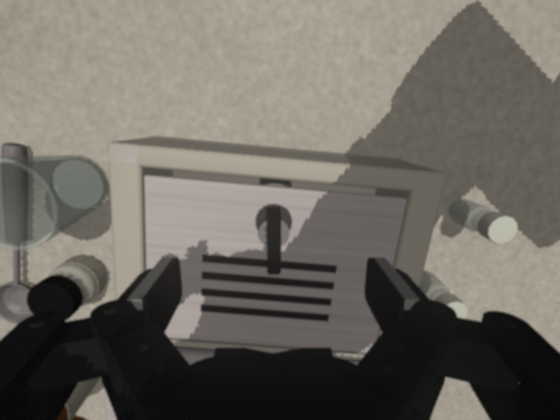

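View pics/side7.png

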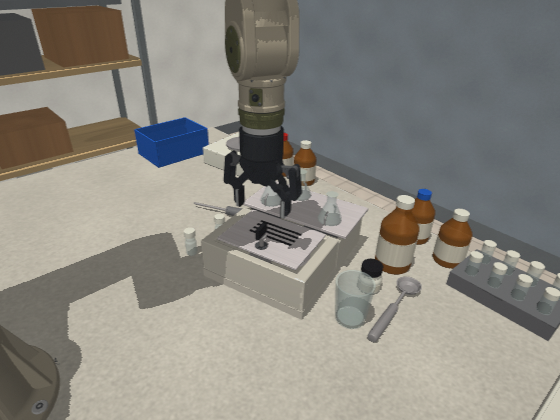

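The wing is vertical in the wrist view at u = 273, midway between the pads, so the jaws are lined up. I'll go down and close gently.

Request:
arm_command:
  motion:
    - {"x": 0, "y": 0, "z": 20, "rx": 0, "ry": 0, "rz": 0, "hand": -1}
    - {"x": 0, "y": 0, "z": 40, "rx": 0, "ry": 0, "rz": 0, "hand": 0}
    - {"x": 0, "y": 0, "z": 40, "rx": 0, "ry": 0, "rz": 0, "hand": 0.6}
    - {"x": 0, "y": 0, "z": 40, "rx": 0, "ry": 0, "rz": 0, "hand": 1}
    - {"x": 0, "y": 0, "z": 40, "rx": 0, "ry": 0, "rz": 0, "hand": 1}
    - {"x": 0, "y": 0, "z": 40, "rx": 0, "ry": 0, "rz": 0, "hand": 1}
    - {"x": 0, "y": 0, "z": 40, "rx": 0, "ry": 0, "rz": 0, "hand": 1}
  force: 30

```text
clock: 8.22
tcp_pos: [0.5032, -0.0643, 0.129]
orientation: [0.001, -0.198, 0.98, 0.0]
wrist_force: [0.8, 4.5, 3.8]
finger_gap: 0.0075
```

```bash
cat > st.py <<'E'
from h import *
s=get_state();print({k:np.round(s[k],4).tolist() for k in ['clock','tcp_pos','wrist_force','ft_torque','finger_gap','joint_pos']})
m=R.from_quat(np.roll(s['orientation'],-1)).as_matrix()
print('jaw yaw',np.degrees(np.arctan2(m[1,1],m[0,1])).round(2),'stud_turn est',round(.308+np.pi/2-np.arctan2(m[1,1],m[0,1]),3), 'z tilt',m[:,2].round(3))
E
python3 st.py; python3 - <<'E'
from h import *
cam('side','side8')
E
```

```text
{'clock': 8.225, 'tcp_pos': [0.5032, -0.0643, 0.129], 'wrist_force': [0.7617, 4.4757, 3.8174], 'ft_torque': [0.9785, -0.0513, 0.0296], 'finger_gap': 0.0075, 'joint_pos': [-0.2863, 0.2385, -0.3132, 1.0179, 0.0015, -0.6847]}
jaw yaw 112.83 stud_turn est -0.09 z tilt [ 0.002  0.001 -1.   ]
```

View pics/side8.png

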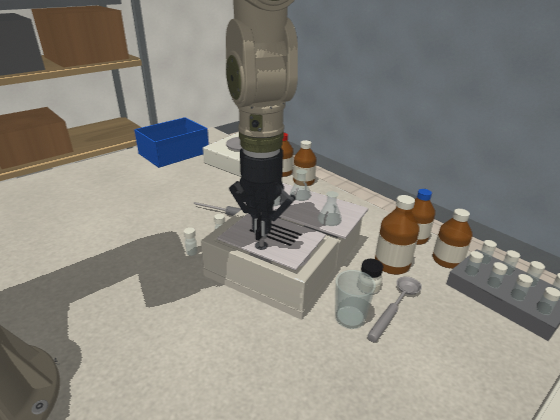

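The wing is gripped (gap 7.5 mm) with a small sideways load of 4.5 N. I'll relieve that and turn to about the start of the slot range before pressing.

Request:
arm_command:
  motion:
    - {"x": 0, "y": 0.5, "z": 0, "rx": 0, "ry": 0, "rz": 0, "hand": 1}
    - {"x": 0, "y": 0.5, "z": 0, "rx": 0, "ry": 0, "rz": 5, "hand": 1}
    - {"x": 0, "y": 0.5, "z": 0, "rx": 0, "ry": 0, "rz": 10, "hand": 1}
    - {"x": 0, "y": 0.5, "z": 0, "rx": 0, "ry": 0, "rz": 10, "hand": 1}
  force: 50

```text
clock: 8.78
tcp_pos: [0.5032, -0.0645, 0.1286]
orientation: [0.001, -0.112, 0.994, -0.0]
wrist_force: [1.9, 3.5, 4.9]
finger_gap: 0.0067
```

```bash
python3 st.py
```

```text
{'clock': 8.775, 'tcp_pos': [0.5032, -0.0645, 0.1286], 'wrist_force': [1.9471, 3.4853, 4.8904], 'ft_torque': [0.8314, -0.3718, 0.0056], 'finger_gap': 0.0067, 'joint_pos': [-0.2859, 0.2387, -0.314, 1.0167, 0.0003, -0.5103]}
jaw yaw 102.86 stud_turn est 0.084 z tilt [ 0.001 -0.    -1.   ]
```

Request:
arm_command:
  motion:
    - {"x": 0, "y": 0.5, "z": 1, "rx": 0, "ry": 0, "rz": 0, "hand": 1}
    - {"x": 0, "y": 0.5, "z": 2, "rx": 0, "ry": 0, "rz": 0, "hand": 1}
    - {"x": 0, "y": 0.5, "z": 2, "rx": 0, "ry": 0, "rz": 0, "hand": 1}

```text
clock: 9.15
tcp_pos: [0.5032, -0.0644, 0.1268]
orientation: [0.001, -0.112, 0.994, -0.001]
wrist_force: [1.8, 2.2, 6.8]
finger_gap: 0.0068
```

Request:
arm_command:
  motion:
    - {"x": 0, "y": 0, "z": 0.7, "rx": 0, "ry": 0, "rz": 0, "hand": 1}
    - {"x": 0, "y": 0, "z": 0.7, "rx": 0, "ry": 0, "rz": 0, "hand": 1}

```text
clock: 9.4
tcp_pos: [0.5032, -0.0644, 0.1263]
orientation: [0.001, -0.112, 0.994, -0.001]
wrist_force: [2.4, 3.2, 7.6]
finger_gap: 0.0069
```

Request:
arm_command:
  motion:
    - {"x": 0, "y": 0, "z": 0.7, "rx": 0, "ry": 0, "rz": 0, "hand": 1}
    - {"x": 0, "y": 0, "z": 0.7, "rx": 0, "ry": 0, "rz": 0, "hand": 1}

```text
clock: 9.65
tcp_pos: [0.5032, -0.0644, 0.1257]
orientation: [0.001, -0.112, 0.994, -0.001]
wrist_force: [0.5, 2.9, 9.2]
finger_gap: 0.0066
```

Request:
arm_command:
  motion:
    - {"x": 0, "y": 0, "z": 0.7, "rx": 0, "ry": 0, "rz": 0, "hand": 1}
    - {"x": 0, "y": 0, "z": 0.7, "rx": 0, "ry": 0, "rz": 0, "hand": 1}

```text
clock: 9.9
tcp_pos: [0.5033, -0.0644, 0.1252]
orientation: [0.001, -0.112, 0.994, -0.001]
wrist_force: [0.3, 2.4, 10.1]
finger_gap: 0.0066
```

```bash
python3 st.py
```

```text
{'clock': 9.9, 'tcp_pos': [0.5033, -0.0644, 0.1252], 'wrist_force': [0.3096, 2.4191, 10.1022], 'ft_torque': [0.6046, -0.1421, 0.0085], 'finger_gap': 0.0066, 'joint_pos': [-0.2853, 0.2409, -0.3202, 1.0074, -0.0004, -0.5094]}
jaw yaw 102.84 stud_turn est 0.084 z tilt [ 0.002 -0.001 -1.   ]
```

The load matches spring plus cup, with the pin on the cup and stud_in about 4 mm. Now I turn clockwise in small steps and watch for the load to drop.

Request:
arm_command:
  motion:
    - {"x": 0, "y": 0, "z": 0, "rx": 0, "ry": 0, "rz": 2, "hand": 1}
    - {"x": 0, "y": 0, "z": 0, "rx": 0, "ry": 0, "rz": 2, "hand": 1}

```text
clock: 10.15
tcp_pos: [0.5032, -0.0644, 0.1248]
orientation: [0.001, -0.094, 0.996, -0.001]
wrist_force: [1.4, 2.8, 6.2]
finger_gap: 0.0065
```

Request:
arm_command:
  motion:
    - {"x": 0, "y": 0, "z": 0, "rx": 0, "ry": 0, "rz": 2, "hand": 1}
    - {"x": 0, "y": 0, "z": 0, "rx": 0, "ry": 0, "rz": 2, "hand": 1}

```text
clock: 10.4
tcp_pos: [0.5032, -0.0645, 0.1247]
orientation: [0.001, -0.077, 0.997, -0.001]
wrist_force: [1.7, 1.4, 5.6]
finger_gap: 0.0062
```

```bash
python3 st.py
```

```text
{'clock': 10.4, 'tcp_pos': [0.5032, -0.0645, 0.1247], 'wrist_force': [1.669, 1.4466, 5.5808], 'ft_torque': [0.436, -0.5011, -0.0145], 'finger_gap': 0.0062, 'joint_pos': [-0.2854, 0.2416, -0.3207, 1.0066, -0.0006, -0.4393]}
jaw yaw 98.82 stud_turn est 0.154 z tilt [ 0.002 -0.001 -1.   ]
```

The load fell from 10.1 to 5.6 N and the moment is near zero, so the pin has dropped into the slot near 0.15. I'll push on and check that only the spring's slope shows.

Request:
arm_command:
  motion:
    - {"x": 0, "y": 0, "z": 0.7, "rx": 0, "ry": 0, "rz": 0.5, "hand": 1}
    - {"x": 0, "y": 0, "z": 1.5, "rx": 0, "ry": 0, "rz": 0.5, "hand": 1}
    - {"x": 0, "y": 0, "z": 1.5, "rx": 0, "ry": 0, "rz": 0.5, "hand": 1}

```text
clock: 10.78
tcp_pos: [0.5032, -0.0645, 0.1232]
orientation: [0.001, -0.073, 0.997, -0.001]
wrist_force: [2.7, 2.9, 5.9]
finger_gap: 0.0066
```

Request:
arm_command:
  motion:
    - {"x": 0, "y": 0, "z": 0.7, "rx": 0, "ry": 0, "rz": 0, "hand": 1}
    - {"x": 0, "y": 0, "z": 1.5, "rx": 0, "ry": 0, "rz": 0, "hand": 1}
    - {"x": 0, "y": 0, "z": 1.5, "rx": 0, "ry": 0, "rz": 0, "hand": 1}

```text
clock: 11.15
tcp_pos: [0.5032, -0.0645, 0.1218]
orientation: [0.001, -0.073, 0.997, -0.001]
wrist_force: [1.3, 2.6, 6.8]
finger_gap: 0.0067
```

```bash
python3 st.py
```

```text
{'clock': 11.15, 'tcp_pos': [0.5032, -0.0645, 0.1218], 'wrist_force': [1.2679, 2.5833, 6.7698], 'ft_torque': [0.4139, -0.4448, -0.0159], 'finger_gap': 0.0067, 'joint_pos': [-0.2855, 0.2439, -0.3252, 0.9996, -0.0006, -0.4308]}
jaw yaw 98.33 stud_turn est 0.163 z tilt [ 0.002 -0.001 -1.   ]
```

Stud_in is about 7.4 mm with 6.8 N, which is the spring alone. I'll continue to about 13.4 mm.

Request:
arm_command:
  motion:
    - {"x": 0, "y": 0, "z": 1, "rx": 0, "ry": 0, "rz": 0, "hand": 1}
    - {"x": 0, "y": 0, "z": 2, "rx": 0, "ry": 0, "rz": 0, "hand": 1}
    - {"x": 0, "y": 0, "z": 3, "rx": 0, "ry": 0, "rz": 0, "hand": 1}
    - {"x": 0, "y": 0, "z": 3, "rx": 0, "ry": 0, "rz": 0, "hand": 1}

```text
clock: 11.65
tcp_pos: [0.5032, -0.0645, 0.1189]
orientation: [0.001, -0.073, 0.997, -0.001]
wrist_force: [0.8, 1.7, 8.4]
finger_gap: 0.0063
```

Request:
arm_command:
  motion:
    - {"x": 0, "y": 0, "z": 1, "rx": 0, "ry": 0, "rz": 0, "hand": 1}
    - {"x": 0, "y": 0, "z": 2, "rx": 0, "ry": 0, "rz": 0, "hand": 1}
    - {"x": 0, "y": 0, "z": 3.2, "rx": 0, "ry": 0, "rz": 0, "hand": 1}
    - {"x": 0, "y": 0, "z": 3.2, "rx": 0, "ry": 0, "rz": 0, "hand": 1}

```text
clock: 12.15
tcp_pos: [0.5032, -0.0645, 0.1159]
orientation: [0.001, -0.073, 0.997, -0.001]
wrist_force: [0.8, 3.4, 8.7]
finger_gap: 0.0066
```

```bash
python3 st.py
```

```text
{'clock': 12.15, 'tcp_pos': [0.5032, -0.0645, 0.1159], 'wrist_force': [0.8324, 3.42, 8.7024], 'ft_torque': [0.5207, -0.1818, 0.0435], 'finger_gap': 0.0066, 'joint_pos': [-0.2854, 0.2488, -0.3346, 0.9852, -0.0006, -0.4308]}
jaw yaw 98.33 stud_turn est 0.163 z tilt [ 0.002 -0.001 -1.   ]
```

Request:
arm_command:
  motion:
    - {"x": 0, "y": 0, "z": 0.3, "rx": 0, "ry": 0, "rz": 0, "hand": 1}
    - {"x": 0, "y": 0, "z": 0.3, "rx": 0, "ry": 0, "rz": 2, "hand": 1}
    - {"x": 0, "y": 0, "z": 0.3, "rx": 0, "ry": 0, "rz": 4, "hand": 1}
    - {"x": 0, "y": 0, "z": 0.3, "rx": 0, "ry": 0, "rz": 6, "hand": 1}
    - {"x": 0, "y": 0, "z": 0.3, "rx": 0, "ry": 0, "rz": 6, "hand": 1}

```text
clock: 12.78
tcp_pos: [0.5032, -0.0646, 0.1157]
orientation: [0.001, -0.02, 1.0, -0.001]
wrist_force: [1.0, 2.1, 8.2]
finger_gap: 0.0065
```

```bash
python3 st.py
```

```text
{'clock': 12.775, 'tcp_pos': [0.5032, -0.0646, 0.1157], 'wrist_force': [1.0032, 2.0841, 8.2273], 'ft_torque': [0.3959, -0.1606, 0.0042], 'finger_gap': 0.0065, 'joint_pos': [-0.2855, 0.2489, -0.3349, 0.9846, -0.0009, -0.3258]}
jaw yaw 92.31 stud_turn est 0.268 z tilt [ 0.002 -0.002 -1.   ]
```

It turns freely with no moment. On towards the stop, checking as I go.

Request:
arm_command:
  motion:
    - {"x": 0, "y": 0, "z": 0, "rx": 0, "ry": 0, "rz": 5, "hand": 1}
    - {"x": 0, "y": 0, "z": 0, "rx": 0, "ry": 0, "rz": 10, "hand": 1}
    - {"x": 0, "y": 0, "z": 0, "rx": 0, "ry": 0, "rz": 15, "hand": 1}
    - {"x": 0, "y": 0, "z": 0, "rx": 0, "ry": 0, "rz": 20, "hand": 1}
    - {"x": 0, "y": 0, "z": 0, "rx": 0, "ry": 0, "rz": 25, "hand": 1}
    - {"x": 0, "y": 0, "z": 0, "rx": 0, "ry": 0, "rz": 30, "hand": 1}
    - {"x": 0, "y": 0, "z": 0, "rx": 0, "ry": 0, "rz": 35, "hand": 1}
    - {"x": 0, "y": 0, "z": 0, "rx": 0, "ry": 0, "rz": 35, "hand": 1}

```text
clock: 13.78
tcp_pos: [0.503, -0.0653, 0.1156]
orientation: [0.001, 0.282, 0.959, -0.001]
wrist_force: [0.7, -1.5, 8.9]
finger_gap: 0.0068
```

```bash
python3 st.py
```

```text
{'clock': 13.775, 'tcp_pos': [0.503, -0.0653, 0.1156], 'wrist_force': [0.6716, -1.4997, 8.9113], 'ft_torque': [-0.0958, 0.1046, -0.0455], 'finger_gap': 0.0068, 'joint_pos': [-0.286, 0.249, -0.335, 0.9848, -0.0025, 0.2855]}
jaw yaw 57.26 stud_turn est 0.879 z tilt [ 0.001 -0.003 -1.   ]
```

Request:
arm_command:
  motion:
    - {"x": 0, "y": 0, "z": 0, "rx": 0, "ry": 0, "rz": 5, "hand": 1}
    - {"x": 0, "y": 0, "z": 0, "rx": 0, "ry": 0, "rz": 10, "hand": 1}
    - {"x": 0, "y": 0, "z": 0, "rx": 0, "ry": 0, "rz": 15, "hand": 1}
    - {"x": 0, "y": 0, "z": 0, "rx": 0, "ry": 0, "rz": 20, "hand": 1}
    - {"x": 0, "y": 0, "z": 0, "rx": 0, "ry": 0, "rz": 25, "hand": 1}
    - {"x": 0, "y": 0, "z": 0, "rx": 0, "ry": 0, "rz": 30, "hand": 1}
    - {"x": 0, "y": 0, "z": 0, "rx": 0, "ry": 0, "rz": 35, "hand": 1}
    - {"x": 0, "y": 0, "z": 0, "rx": 0, "ry": 0, "rz": 40, "hand": 1}
    - {"x": 0, "y": 0, "z": 0, "rx": 0, "ry": 0, "rz": 42, "hand": 1}
    - {"x": 0, "y": 0, "z": 0, "rx": 0, "ry": 0, "rz": 42, "hand": 1}

```text
clock: 15.02
tcp_pos: [0.5022, -0.0657, 0.1154]
orientation: [0.001, 0.607, 0.795, -0.002]
wrist_force: [-0.8, -2.6, 9.5]
finger_gap: 0.0069
```

```bash
python3 st.py
```

```text
{'clock': 15.025, 'tcp_pos': [0.5022, -0.0657, 0.1154], 'wrist_force': [-0.7717, -2.5514, 9.4699], 'ft_torque': [-0.4619, 0.3509, -0.0335], 'finger_gap': 0.0069, 'joint_pos': [-0.2864, 0.249, -0.3356, 0.9855, -0.0039, 1.0181]}
jaw yaw 15.26 stud_turn est 1.612 z tilt [-0.    -0.004 -1.   ]
```

Request:
arm_command:
  motion:
    - {"x": 0, "y": 0, "z": 0, "rx": 0, "ry": 0, "rz": 1.5, "hand": 1}
    - {"x": 0, "y": 0, "z": 0, "rx": 0, "ry": 0, "rz": 3, "hand": 1}
    - {"x": 0, "y": 0, "z": 0, "rx": 0, "ry": 0, "rz": 4, "hand": 1}
    - {"x": 0, "y": 0, "z": 0, "rx": 0, "ry": 0, "rz": 4, "hand": 1}

```text
clock: 15.52
tcp_pos: [0.5021, -0.0657, 0.1154]
orientation: [0.001, 0.634, 0.773, -0.002]
wrist_force: [-1.7, -1.7, 8.8]
finger_gap: 0.0067
```

```bash
python3 st.py
```

```text
{'clock': 15.525, 'tcp_pos': [0.5021, -0.0657, 0.1154], 'wrist_force': [-1.7181, -1.7147, 8.7727], 'ft_torque': [-0.4157, 0.4859, -0.0282], 'finger_gap': 0.0067, 'joint_pos': [-0.2864, 0.249, -0.3357, 0.9856, -0.0039, 1.0878]}
jaw yaw 11.27 stud_turn est 1.682 z tilt [-0.001 -0.004 -1.   ]
```

Request:
arm_command:
  motion:
    - {"x": 0, "y": 0, "z": 0, "rx": 0, "ry": 0, "rz": 1, "hand": 1}
    - {"x": 0, "y": 0, "z": 0, "rx": 0, "ry": 0, "rz": 2, "hand": 1}
    - {"x": 0, "y": 0, "z": 0, "rx": 0, "ry": 0, "rz": 2, "hand": 1}

```text
clock: 15.9
tcp_pos: [0.5021, -0.0657, 0.1154]
orientation: [0.001, 0.648, 0.762, -0.002]
wrist_force: [-1.8, -2.2, 8.7]
finger_gap: 0.0067
```

```bash
python3 st.py
```

```text
{'clock': 15.9, 'tcp_pos': [0.5021, -0.0657, 0.1154], 'wrist_force': [-1.759, -2.2421, 8.6901], 'ft_torque': [-0.4538, 0.5295, -0.0205], 'finger_gap': 0.0067, 'joint_pos': [-0.2864, 0.249, -0.3357, 0.9855, -0.004, 1.1227]}
jaw yaw 9.27 stud_turn est 1.717 z tilt [-0.001 -0.004 -1.   ]
```

Request:
arm_command:
  motion:
    - {"x": 0, "y": 0, "z": 0, "rx": 0, "ry": 0, "rz": 1, "hand": 1}
    - {"x": 0, "y": 0, "z": 0, "rx": 0, "ry": 0, "rz": 2, "hand": 1}
    - {"x": 0, "y": 0, "z": 0, "rx": 0, "ry": 0, "rz": 2, "hand": 1}

```text
clock: 16.27
tcp_pos: [0.502, -0.0657, 0.1153]
orientation: [0.001, 0.661, 0.75, -0.002]
wrist_force: [-2.2, -2.1, 9.3]
finger_gap: 0.0067
```

```bash
python3 st.py
```

```text
{'clock': 16.275, 'tcp_pos': [0.502, -0.0657, 0.1153], 'wrist_force': [-2.2313, -2.0681, 9.2981], 'ft_torque': [-0.4799, 0.5475, 0.0078], 'finger_gap': 0.0067, 'joint_pos': [-0.2864, 0.249, -0.3358, 0.9857, -0.004, 1.1575]}
jaw yaw 7.27 stud_turn est 1.752 z tilt [-0.001 -0.004 -1.   ]
```

Request:
arm_command:
  motion:
    - {"x": 0, "y": 0, "z": 0, "rx": 0, "ry": 0, "rz": 1, "hand": 1}
    - {"x": 0, "y": 0, "z": 0, "rx": 0, "ry": 0, "rz": 1.5, "hand": 1}
    - {"x": 0, "y": 0, "z": 0, "rx": 0, "ry": 0, "rz": 1.5, "hand": 1}

```text
clock: 16.65
tcp_pos: [0.502, -0.0657, 0.1153]
orientation: [0.001, 0.671, 0.742, -0.002]
wrist_force: [-2.7, -2.0, 9.6]
finger_gap: 0.0067
```

```bash
python3 st.py
```

```text
{'clock': 16.65, 'tcp_pos': [0.502, -0.0657, 0.1153], 'wrist_force': [-2.7223, -1.9975, 9.6007], 'ft_torque': [-0.4759, 0.5573, -0.0181], 'finger_gap': 0.0067, 'joint_pos': [-0.2865, 0.249, -0.3358, 0.9856, -0.004, 1.1837]}
jaw yaw 5.77 stud_turn est 1.778 z tilt [-0.001 -0.004 -1.   ]
```

Request:
arm_command:
  motion:
    - {"x": 0, "y": 0, "z": 0, "rx": 0, "ry": 0, "rz": 1, "hand": 1}
    - {"x": 0, "y": 0, "z": 0, "rx": 0, "ry": 0, "rz": 1.5, "hand": 1}
    - {"x": 0, "y": 0, "z": 0, "rx": 0, "ry": 0, "rz": 1.5, "hand": 1}

```text
clock: 17.02
tcp_pos: [0.5019, -0.0657, 0.1153]
orientation: [0.001, 0.68, 0.733, -0.002]
wrist_force: [-2.4, -2.0, 9.2]
finger_gap: 0.0069
```

```bash
python3 st.py
```

```text
{'clock': 17.025, 'tcp_pos': [0.5019, -0.0657, 0.1153], 'wrist_force': [-2.4123, -2.0097, 9.1656], 'ft_torque': [-0.5212, 0.5542, -0.0262], 'finger_gap': 0.0069, 'joint_pos': [-0.2864, 0.249, -0.3358, 0.9857, -0.004, 1.2098]}
jaw yaw 4.27 stud_turn est 1.804 z tilt [-0.001 -0.004 -1.   ]
```

Request:
arm_command:
  motion:
    - {"x": 0, "y": 0, "z": 0, "rx": 0, "ry": 0, "rz": 1, "hand": 1}
    - {"x": 0, "y": 0, "z": 0, "rx": 0, "ry": 0, "rz": 1.5, "hand": 1}
    - {"x": 0, "y": 0, "z": 0, "rx": 0, "ry": 0, "rz": 1.5, "hand": 1}

```text
clock: 17.4
tcp_pos: [0.5019, -0.0657, 0.1153]
orientation: [0.001, 0.69, 0.724, -0.002]
wrist_force: [-2.1, -2.3, 8.6]
finger_gap: 0.0067
```

```bash
python3 st.py
```

```text
{'clock': 17.4, 'tcp_pos': [0.5019, -0.0657, 0.1153], 'wrist_force': [-2.0548, -2.3289, 8.5521], 'ft_torque': [-0.4317, 0.5585, 0.0763], 'finger_gap': 0.0067, 'joint_pos': [-0.2864, 0.249, -0.3359, 0.9858, -0.0041, 1.2359]}
jaw yaw 2.78 stud_turn est 1.83 z tilt [-0.001 -0.004 -1.   ]
```

The moment is starting to rise (+0.08). One more small step.

Request:
arm_command:
  motion:
    - {"x": 0, "y": 0, "z": 0, "rx": 0, "ry": 0, "rz": 0.5, "hand": 1}
    - {"x": 0, "y": 0, "z": 0, "rx": 0, "ry": 0, "rz": 1, "hand": 1}
    - {"x": 0, "y": 0, "z": 0, "rx": 0, "ry": 0, "rz": 1, "hand": 1}

```text
clock: 17.77
tcp_pos: [0.5019, -0.0657, 0.1153]
orientation: [0.001, 0.696, 0.718, -0.002]
wrist_force: [-2.2, -1.8, 8.4]
finger_gap: 0.0069
```

```bash
python3 st.py
```

```text
{'clock': 17.775, 'tcp_pos': [0.5019, -0.0657, 0.1153], 'wrist_force': [-2.1946, -1.8063, 8.4457], 'ft_torque': [-0.4584, 0.5577, 0.1772], 'finger_gap': 0.0069, 'joint_pos': [-0.2864, 0.249, -0.3358, 0.9857, -0.0041, 1.2531]}
jaw yaw 1.8 stud_turn est 1.847 z tilt [-0.001 -0.004 -1.   ]
```

The moment is at 0.18 Nm and climbing with angle, so the stud is on its stop. I'll ease it up into the notch while still holding it.

Request:
arm_command:
  motion:
    - {"x": 0, "y": 0, "z": -1, "rx": 0, "ry": 0, "rz": 0, "hand": 1}
    - {"x": 0, "y": 0, "z": -2, "rx": 0, "ry": 0, "rz": 0, "hand": 1}
    - {"x": 0, "y": 0, "z": -3, "rx": 0, "ry": 0, "rz": 0, "hand": 1}
    - {"x": 0, "y": 0, "z": -3.7, "rx": 0, "ry": 0, "rz": 0, "hand": 1}
    - {"x": 0, "y": 0, "z": -3.7, "rx": 0, "ry": 0, "rz": 0, "hand": 1}

```text
clock: 18.4
tcp_pos: [0.5019, -0.0655, 0.1181]
orientation: [0.001, 0.696, 0.718, -0.002]
wrist_force: [-0.9, -5.6, 2.6]
finger_gap: 0.0063
```

```bash
python3 st.py
```

```text
{'clock': 18.4, 'tcp_pos': [0.5019, -0.0655, 0.1181], 'wrist_force': [-0.9029, -5.6352, 2.5673], 'ft_torque': [-1.2477, 0.2734, 0.1806], 'finger_gap': 0.0063, 'joint_pos': [-0.2864, 0.2472, -0.3309, 0.9934, -0.0037, 1.2536]}
jaw yaw 1.77 stud_turn est 1.848 z tilt [-0.002 -0.003 -1.   ]
```

It rose only 2.8 of 3.7 mm and the upward load fell to 2.6 N, so the notch is holding it. Now I release, open and lift away.

Request:
arm_command:
  motion:
    - {"x": 0, "y": 0, "z": 0, "rx": 0, "ry": 0, "rz": 0, "hand": 0.8}
    - {"x": 0, "y": 0, "z": 0, "rx": 0, "ry": 0, "rz": 0, "hand": 0.3}
    - {"x": 0, "y": 0, "z": 0, "rx": 0, "ry": 0, "rz": 0, "hand": 0}
    - {"x": 0, "y": 0, "z": 0, "rx": 0, "ry": 0, "rz": 0, "hand": 0}
    - {"x": 0, "y": 0, "z": -15, "rx": 0, "ry": 0, "rz": 0, "hand": -0.3}
    - {"x": 0, "y": 0, "z": -50, "rx": 0, "ry": 0, "rz": 0, "hand": -1}
    - {"x": 0, "y": 0, "z": -100, "rx": 0, "ry": 0, "rz": 0, "hand": -1}
    - {"x": -30, "y": 0, "z": -120, "rx": 0, "ry": 0, "rz": 0, "hand": -1}
    - {"x": -60, "y": 0, "z": -120, "rx": 0, "ry": 0, "rz": 0, "hand": -1}
    - {"x": -60, "y": 0, "z": -120, "rx": 0, "ry": 0, "rz": 0, "hand": -1}

```text
clock: 19.65
tcp_pos: [0.5048, -0.1255, 0.2398]
orientation: [0.001, 0.697, 0.717, 0.0]
wrist_force: [0.1, 0.0, -0.1]
finger_gap: 0.0854
```

```bash
python3 st.py; python3 - <<'E'
from h import *
p=cam('wrist','wrist9');cam('side','side9')
vv,uu=np.mgrid[0:420,0:560];P=w(p,np.c_[uu.ravel(),vv.ravel()])
d=(P[:,:2]-[.503,-.065]);near=(np.hypot(*d.T)<.035)
h,b=np.histogram(P[near,2],np.arange(.09,.16,.003));print([(round(x,3),y) for x,y in zip(b,h) if y])
T=P[near&(P[:,2]>.125)&(P[:,2]<.16)]
r=cv2.minAreaRect(T[:,:2].astype(np.float32));print(r,T[:,2].mean())
e=np.array([np.cos(.308),np.sin(.308)]);q=P[:,:2]-[.603,-.032];f=np.array([-e[1],e[0]])
k=(abs(P[:,2]-.1)<.006)&(abs(q@f)<.085)&(q@e<-.01)&(q@e>-.125)
print(np.linalg.lstsq(np.c_[q[k]@e,np.ones(k.sum())],P[k,2],rcond=None)[0])
E
```

```text
{'clock': 19.65, 'tcp_pos': [0.5048, -0.1255, 0.2398], 'wrist_force': [0.1309, 0.0346, -0.065], 'ft_torque': [0.0169, 0.0103, -0.0057], 'finger_gap': 0.0854, 'joint_pos': [-0.3981, 0.2024, -0.0798, 1.2863, -0.0001, 1.1438]}
jaw yaw 1.66 stud_turn est 1.85 z tilt [ 0.002 -0.001 -1.   ]
[(np.float64(0.09), np.int64(41)), (np.float64(0.093), np.int64(132)), (np.float64(0.096), np.int64(17)), (np.float64(0.099), np.int64(3559)), (np.float64(0.102), np.int64(381)), (np.float64(0.114), np.int64(193)), (np.float64(0.117), np.int64(26)), (np.float64(0.135), np.int64(223)), (np.float64(0.138), np.int64(257))]
((0.5022284388542175, -0.06422468274831772), (0.00788960326462984, 0.03527441620826721), 1.4706552028656006) 0.1380237589179162
[0.00256082 0.10120755]
```

View pics/wrist9.png

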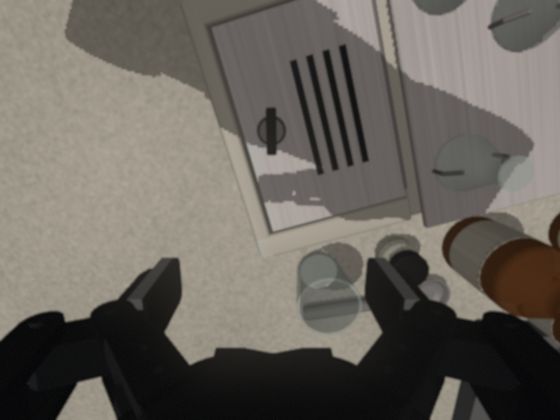

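View pics/side9.png

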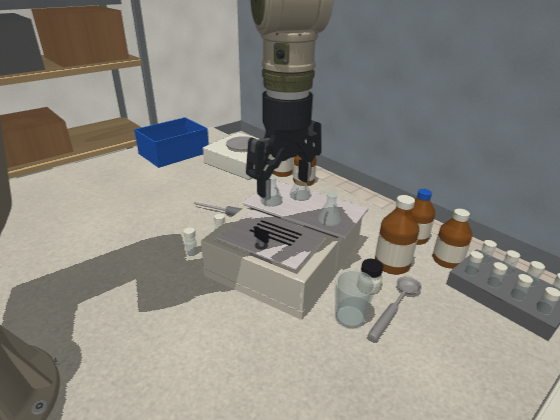

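The wing top dropped from 0.148 to 0.138, so it is held 10 mm in, which is the notch depth. It reads about 1.85 rad, the cover is level, and everything around it is unmoved. The wing is at wrist pixel (271,130). Handing in.

```bash
python3 -c "
from h import *
print(hand_in())"
```

```text
the job is handed in; nothing more can be done
None
```

The service cover is shut and the stud is locked in its catch. I handed the job in with the clock at about 20 s and the gripper open and clear of the shaker.

- **Cover:** I pushed it shut with the closed fingertips until it met its stop, at 12 N and 100 mm above the bench. The last depth picture shows it level, with a slope of about 0.003.
- **Slot:** I pressed the stud about 4 mm in and turned it. The load fell from 10.1 to 5.6 N at a turn of roughly 0.12–0.15 rad. From there to about 13.5 mm the load followed the spring alone.
- **Stop:** I turned it clockwise to about 1.85 rad, where the turning moment rose to 0.18 Nm. That is about 12 N at the pin at most, and the push load never went above about 10 N, against the 35 N limit.
- **Lock:** After release the top of the wing stayed about 10 mm lower than before (0.138 m against 0.148 m), which matches the notch depth.
- **Surroundings:** The vials, beaker, jar, bottle, screwdriver and spatula look unmoved in the last side and wrist pictures; I judged this by eye.

No check failed. While the cover was swinging down, the wrist force read only about 0–1 N, less than the stated 3–5 N hinge load; the clear contact came at the stop. The very first move call was refused because not every key was given; it moved nothing.

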